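# Take and store a surface reading at the block calibrator

### The arm

A 6-joint arm with a two-finger parallel gripper is mounted at the origin on the work surface. World frame = base frame: x ahead of the robot, y to its left, z up, the work surface at z = 0. Lengths are in m, angles in rad, forces in N, time in s.
With the tool pointing down it reaches from about 0.3 to 0.775 m from the base axis. Payload 14.6 kg.
Tool frame: the origin (TCP) lies midway between the tips of the shut fingers; the grasp point (between the pads) lies 19 mm behind it (ctrl.pinch_z is the z of the grasp point in the tool frame, in m); z points along the fingers, y is the line along which they close (so a half turn about z gives the same grasp; the last joint's range is limited). The gripper opens to 94 mm and grips with 3 to 60 N. Pads are 16 mm wide; open, the fingers measure 119 mm over their backs; the gripper's body (75 mm by 177 mm) begins 78 mm behind the grasp point.
Start: joints at [1.166, 0.3, 1.521, -0, 1.321, -0.067], TCP at [0.182, 0.519, 0.205] pointing down, gripper open.
Joint ranges: [-3.03, 3.03], [-0.79, 2.21], [0.23, 2.52], [-1.04, 4.18], [0, 3.07], [-2.55, 2.55]. Speed limits (rad/s): [2.22, 2.22, 2.57, 3.14, 3.14, 3.14].

### API

Orientations are given as [roll, pitch, yaw] about the fixed x, y, z axes, in that order (R = Rz(yaw) Ry(pitch) Rx(roll)).
In Python, from station import ctrl, camera, ticket gives the robot as it stands. The module is installed in compiled form; this text tells all that it offers.
- The arm moves only by the shell command python3 -m inch 'ROWS' [FORCE]. ROWS is text: rows parted by semicolons, each of 7 numbers parted by spaces: the opening, from -1 (shut) to 1 (fully open), then the shift along the tool's x, y, z in units of 0.03 m (1.0 is 0.03 m), then the turn, a rotation vector about the tool's x, y, z in units of 10 degrees (1.0 is 10 degrees). In form: grip dx dy dz rx ry rz; .... A call has 1 to 10 rows; each row shifts and turns the commanded pose from where the row before left it, along the tool's axes as they then stand; what a row does not reach is not made up. A row lasts 1/8 s, in which the tool goes at most 62.5 mm and 10.7 degrees, less where a joint would pass 70% of its speed; a pose out of reach is approached as far as the arm can. A call with a number of a shift or a turn outside -1 to 1 is refused whole. A call with a gripper value outside its range is refused whole. The fingers move at their own pace and stop on an object; FORCE is the grip in N (left out, the last holds). Time passes only in rows, so rows that do not move let the fingers close. It gives the time, the measured TCP pose, the force, the opening and the grip force at its end, in the units of the state.
- ctrl.get_obs(): the state, without advancing time (a new reading comes with each control period).
- camera(name): name is "scene" or "top" or "wrist"; returns a dict with "img" (480x640x3 uint8, blue, green, red), "range_z" (480x640 float32, m along the optical axis (not along the pixel's ray), 0 where there is no reading), "intrinsics" (3x3 intrinsics, pixels), "k1" (the pictures are not rectified: a ray, as slopes to the right and down, at radius r is drawn at 1 + k1 r^2 times it, then the intrinsics apply), "view" (4x4, takes a point from world to camera coordinates). Camera axes: x right, y down, z forward; pixel columns grow to the right and rows downward; lengths in m; the calibration is good to about 2 mm. A picture is of the moment at which its call begins.
- ticket.hand_in(): hands the job in; it is judged then, once.
The state is a dict: "time_s": time; "qpos": joint angles; "joint_vel": joint speeds; "tau": joint torques, N m; "ee_pos": TCP position; "eef_rot": TCP orientation; "force": force on the tool from outside, world axes, zero at the start; "moment": the same for the moment, N m; "grip_width": finger opening in m; "grip_force": force on a finger pad.
Only numpy, scipy, OpenCV 4.12 (cv2) and the standard library are available. Lean on these libraries where they do the work, as an engineer would, in place of code of your own. Each camera call takes 0.05 s, during which the arm holds its last target. There are 200 camera calls.

### The job

Take a reading at the calibrator: press the blue key and then the yellow key on the console, then pick up the orange infrared thermometer, point its lens at the middle of the black head from about 10 cm (lens to the head's middle) and hold it steady there for two seconds. Set the thermometer down (do not drop it) right way up on the dark grey rest block, let go, and last of all press the green key to store the reading. Press each key fully down, one at a time, and let it spring back; never press the red key, do not touch the hot black head, and leave the sleeve, jar and screwdriver where they are.

Things in the scene. Friction and masses are not known exactly. Their poses are not given: they have to be found in the camera images.
- console: Beige control console, 240 mm wide (its y) x 140 mm deep (its x), fixed to the bench. Origin: centre of its underside; +x away from the operator. The four keys stand in one row along its y, on the flat deck 50 mm high, 33 mm to the operator's side (-x) of the origin; behind the row (from x = +19 mm on) the console rises to 67 mm and carries a pale blue screen.
- rest: Dark grey flat-topped rest block, 180 (x) x 110 (y) x 30 mm high, fixed to the bench. Origin: centre of its underside; top face at z = 30 mm.
- wand: Orange stick-shaped infrared thermometer, about 0.16 kg, lying loose on the rest block. Orange body 105 long (x from -60 to +45 mm) x 30 wide (y) x 36 mm high, flat underside; a black barrel of 24 mm diameter continues forward to x = +90 mm. Origin: on the underside, near the centre of mass; +x is where it points, +z up.
- wand_lens (a point): Lens at the tip of the thermometer's barrel, 90 mm ahead of the wand origin and 20 mm above its underside; axes as wand: it looks along +x.
- head: The hot black radiating head: upright matt black cylinder, 44 mm diameter x 55 mm high, on a 14 mm stem on top of the steel block calibrator, fixed. Origin: foot of the stem, on the calibrator's top face, 150 mm above the bench; +x away from the operator. Calibrator: a fixed 150 mm high box that reaches, from the head, 40 mm to -x, 160 mm to +x and 80 mm to each side.
- head_mid (a point): Middle of the black cylinder, on its axis: the point to aim at (191.5 mm above the bench).
- sleeve: Bystander: brass sleeve, 34 mm diameter x 50 mm, standing. Origin: centre of underside.
- bottle: Bystander: amber jar, 48 mm diameter x 90 mm, standing. Origin: centre of underside.
- driver: Bystander: screwdriver with blue handle, 170 mm long, lying. Origin: under its middle.
- key_blue (a joint): Travel of the blue key in m: 0 up, 0.006 fully down; springs back up. Starts to move at about 1.5 N, fully down at 5 N.
- key_blue_top (a point): Centre of the top face of the round blue key (26 mm diameter, in a black 42 mm collar, top 72 mm above the bench when up, 10 mm above the collar). Neighbouring keys are 55 mm apart, in any order of colours. Pressed straight down.
- key_yellow (a joint): Travel of the yellow key in m: 0 up, 0.006 fully down; springs back up. Starts to move at about 1.5 N, fully down at 5 N.
- key_yellow_top (a point): Centre of the top face of the round yellow key (26 mm diameter, in a black 42 mm collar, top 72 mm above the bench when up, 10 mm above the collar). Neighbouring keys are 55 mm apart, in any order of colours. Pressed straight down.
- key_green (a joint): Travel of the green key in m: 0 up, 0.006 fully down; springs back up. Starts to move at about 1.5 N, fully down at 5 N.
- key_green_top (a point): Centre of the top face of the round green key (26 mm diameter, in a black 42 mm collar, top 72 mm above the bench when up, 10 mm above the collar). Neighbouring keys are 55 mm apart, in any order of colours. Pressed straight down.
- key_red (a joint): Travel of the red key in m: 0 up, 0.006 fully down; springs back up. Starts to move at about 1.5 N, fully down at 5 N.
- key_red_top (a point): Centre of the top face of the round red key (26 mm diameter, in a black 42 mm collar, top 72 mm above the bench when up, 10 mm above the collar). Neighbouring keys are 55 mm apart, in any order of colours. Pressed straight down.
Not all that is in view belongs to the job. Of the things shaped like the wand, the orange one is meant. Of the things that look like the rest, the largest one is meant.

How it is judged:
On the way, in this order (a step that is already met when the one before it is completed fails the run):
1. the blue key is pressed down (more than 4.5 mm), alone (value of joint key_blue above 0.0045 m and value of joint each of key_yellow, key_green, key_red below 0.002 m), for 0.1 s.
2. then the yellow key is pressed down, alone (value of joint key_yellow above 0.0045 m and value of joint each of key_blue, key_green, key_red below 0.002 m), for 0.1 s.
3. the held thermometer's lens points at the black head (its line of sight passes within 18 mm sideways and 22 mm in height of the head's middle) from 50 to 160 mm, still for 1.5 s (x of head_mid in the frame of wand_lens between 0.05 and 0.16 m and y of head_mid in the frame of wand_lens between -0.018 and 0.018 m and z of head_mid in the frame of wand_lens between -0.022 and 0.022 m and linear speed of wand below 0.025 m/s and angular speed of wand below 0.2 rad/s and contact force between the fingers and wand above 0.5 N), for 1.5 s.
4. the thermometer, still held, is brought down to within 12 mm of the rest block's top (x of wand in the frame of rest between -0.06 and 0.06 m and y of wand in the frame of rest between -0.04 and 0.04 m and z of wand in the frame of rest between 0.026 and 0.042 m and contact force between the fingers and wand above 0.3 N), for 0.04 s.
5. the thermometer lies released and still on the rest block (x of wand in the frame of rest between -0.06 and 0.06 m and y of wand in the frame of rest between -0.04 and 0.04 m and z of wand in the frame of rest between 0.026 and 0.034 m and angle between wand's own z axis and vertical below 0.1 rad and linear speed of wand below 0.02 m/s and contact force between the fingers and wand below 0.1 N), for 0.2 s.
6. last, the green key is pressed down, alone (value of joint key_green above 0.0045 m and value of joint each of key_blue, key_yellow, key_red below 0.002 m), for 0.1 s.
At the end, for the whole second after the job is handed in: All keys are up again; the thermometer lies right way up (within 0.1 rad), at rest and released on the rest block, its origin within 60 mm lengthways and 40 mm sideways of the block's centre (all of step 5 and value of joint each of key_blue, key_yellow, key_green, key_red below 0.002 m); the robot touches nothing.
It fails at once if the red key is pressed (more than 3 mm) (value of joint key_red above 0.003 m).
It fails at once if the hot black head is touched (contact force between head and anything else above 0.5 N).
It fails at once if the sleeve is moved by more than 25 mm (distance of sleeve from where it was at the start of the episode above 0.025 m).
It fails at once if the bottle is moved by more than 25 mm (distance of bottle from where it was at the start of the episode above 0.025 m).
It fails at once if the driver is moved by more than 25 mm (distance of driver from where it was at the start of the episode above 0.025 m).
It also fails if it takes over 72 s, if anything falls off the work surface, if the arm or the gripper's body presses on something with over 40 N, if the wrist force passes 120 N, or if a joint passes its speed limit or range.

## Working session

There is one attempt and no reset: what is moved stays moved. The work goes in short steps, Python scripts to look and compute and a shell command to move; the robot and the scene stay as the last step left them, time stands still between calls to the robot, and variables do not carry over. Pictures are saved under pics/ and viewed, at most 10 in all, crops included, and the job is handed in when it is done.

```bash
mkdir -p pics
cat > h.py <<'E'
import numpy as np, cv2
from scipy.spatial.transform import Rotation as R
from station import ctrl, camera, ticket
def px2w(c,u,v,z=None):
    K=np.array(c["intrinsics"]);V=np.array(c["view"]);k=float(c["k1"])
    d=cv2.undistortPoints(np.array([[[u,v]]],float),K,np.array([k,0,0,0,0.]))[0,0]
    ray=V[:3,:3].T@np.array([d[0],d[1],1]); o=-V[:3,:3].T@V[:3,3]
    if z is None: s=np.median(c["range_z"][int(v)-1:int(v)+2,int(u)-1:int(u)+2])
    else: s=(z-o[2])/ray[2]
    return o+s*ray
def togo(p,rot=None):
    "shift in tool axes, units of 0.03 m"
    o=ctrl.get_obs();M=R.from_euler('xyz',o["eef_rot"])
    return (M.inv().apply(np.array(p)-o["ee_pos"])/0.03).round(2)
E
python3 - <<'E'
from h import *
for n in ("scene","top"):
    c=camera(n);cv2.imwrite(f"pics/{n}0.png",c["img"]);np.savez(f"{n}0.npz",**c)
print(ctrl.get_obs()); print(ctrl.pinch_z)
E
```

```text
{'time_s': 0.1, 'qpos': array([ 1.16637432e+00,  3.00449453e-01,  1.52150679e+00, -1.33491723e-05,
        1.32067856e+00, -6.66400032e-02]), 'joint_vel': array([-9.25776895e-05, -1.21263126e-03, -1.59343584e-03, -9.35430492e-04,
        7.55727202e-05, -1.88077801e-03]), 'tau': array([ 2.33444822e-03, -5.32638323e+01, -3.53286231e+01,  7.09785079e-02,
        2.34153948e-02, -8.26861583e-05]), 'ee_pos': array([0.18220509, 0.51870294, 0.20492962]), 'eef_rot': array([-3.14055196e+00, -5.64953905e-05,  2.80381393e+00]), 'force': array([ 0.7219491 , -0.30785547,  0.17576171]), 'moment': array([ 0.01470092,  0.02823612, -0.01977199]), 'grip_force': 0.0, 'grip_width': 0.09371501327791312}
-0.0188
```

View pics/top0.png

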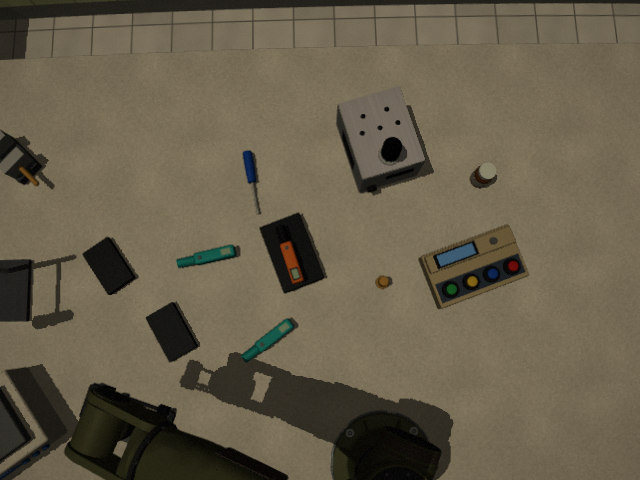

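View pics/scene0.png

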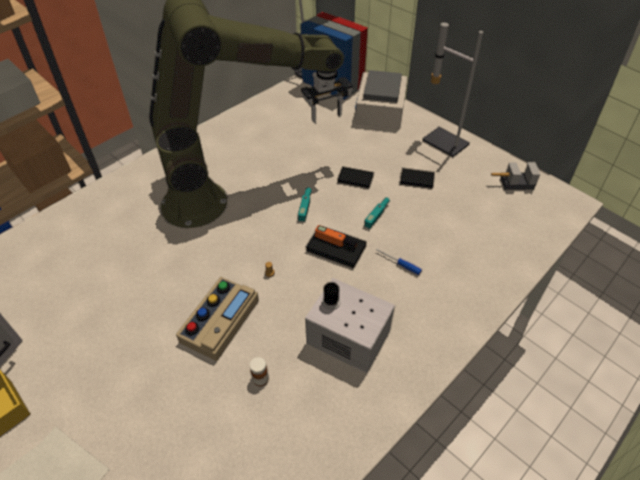

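Top view: the keys are green (452,289), yellow (472,282), blue (493,273) and red (513,266). The head is at (391,149), the sleeve at (384,282), the jar at (485,174) and the driver at (251,180).
- **Wand candidates:** orange (290,255), teal (207,256) and teal (268,340). The orange one is meant.
- **Rest candidates:** (292,252), (110,265) and (173,331). The first is the largest and carries the orange wand. I'll confirm both in a crop.

Run:
```python
from h import *
c=dict(np.load("top0.npz"))
im=c["img"]
a=cv2.resize(im[205:300,250:340],None,fx=6,fy=6,interpolation=cv2.INTER_CUBIC)
b=cv2.resize(im[215:310,415:530],None,fx=4,fy=4,interpolation=cv2.INTER_CUBIC)
cv2.imwrite("pics/wand.png",a);cv2.imwrite("pics/keys.png",b)
for n,u,v,z in [("g",452,289,.072),("y",472,282,.072),("b",493,273,.072),("r",513,266,.072),("head",391,149,.219),("sleeve",384,281,.05),("jar",486,169,.09),("driver",251,180,.01)]:
    print(n,px2w(c,u,v,z).round(3),px2w(c,u,v).round(3))
# colour-based centroids
hsv=cv2.cvtColor(im,cv2.COLOR_BGR2HSV)
for n,(lo,hi),(x0,y0,x1,y1) in [("g",(45,75),(440,278,464,300)),("y",(20,32),(462,272,483,292)),("b",(100,130),(483,263,503,283)),("r",(170,180),(503,256,523,276)),("wand",(3,14),(270,225,310,290))]:
    m=cv2.inRange(hsv,(lo,120,50),(hi,255,255));q=np.zeros_like(m);q[y0:y1,x0:x1]=m[y0:y1,x0:x1]
    ys,xs=np.nonzero(q);
    if len(xs): print(n,len(xs),xs.mean(),ys.mean(),px2w(c,xs.mean(),ys.mean(),.072 if n!="wand" else .066).round(4))
    if n=="wand": print(cv2.minAreaRect(np.c_[xs,ys].astype(np.float32)))
```

```text
g [ 0.421 -0.181  0.072] [ 0.421 -0.18   0.073]
y [ 0.437 -0.231  0.072] [ 0.437 -0.232  0.069]
b [ 0.458 -0.284  0.072] [ 0.458 -0.284  0.072]
r [ 0.473 -0.335  0.072] [ 0.473 -0.335  0.073]
head [ 0.732 -0.028  0.219] [ 0.732 -0.028  0.218]
sleeve [ 0.447 -0.018  0.05 ] [ 0.447 -0.018  0.05 ]
jar [ 0.715 -0.279  0.09 ] [ 0.715 -0.279  0.091]
driver [0.723 0.315 0.01 ] [0.719 0.313 0.024]
g 78 451.2435897435897 288.6666666666667 [ 0.4222 -0.1788  0.072 ]
y 92 471.8695652173913 280.94565217391306 [ 0.4396 -0.2306  0.072 ]
b 74 492.2972972972973 273.0945945945946 [ 0.4574 -0.2822  0.072 ]
r 1 508.0 266.0 [ 0.4738 -0.3224  0.072 ]
wand 434 290.3271889400922 259.9953917050691 [0.5034 0.2123 0.066 ]
((291.1000061035156, 261.79998779296875), (42.058284759521484, 12.332881927490234), 71.56504821777344)
```

View pics/wand.png

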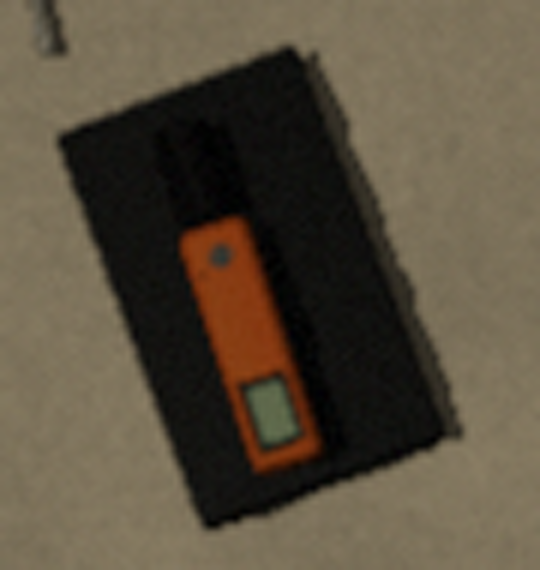

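View pics/keys.png

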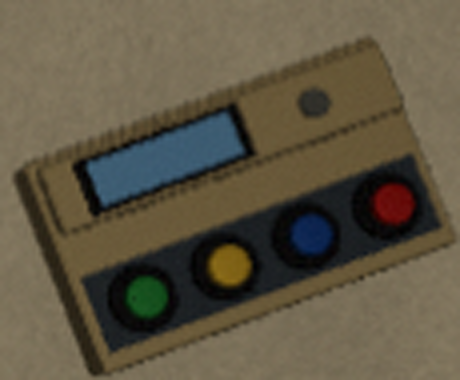

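Confirmed: the orange wand (crop corners (180,236), (247,216), (322,447), (256,472)) lies on the largest block with its barrel towards the upper left. The key row, left to right, is green, yellow, blue, red.

Run:
```python
from h import *
c=dict(np.load("top0.npz"))
f=lambda X,Y,s,u,v,z:px2w(c,u+(X+.5)/s-.5,v+(Y+.5)/s-.5,z)
w=np.array([f(X,Y,6,250,205,.066) for X,Y in [(180,236),(247,216),(322,447),(256,472)]])
r=np.array([f(X,Y,6,250,205,.03) for X,Y in [(62,138),(292,48),(442,435),(210,527)]])
for n,q in(("wand",w),("rest",r)):
    fr=(q[0]+q[1])/2;re=(q[2]+q[3])/2;d=fr-re
    print(n,q.mean(0).round(4),"yaw",np.degrees(np.arctan2(d[1],d[0])).round(1),"len",np.linalg.norm(d).round(3),np.linalg.norm(q[0]-q[1]).round(3))
    if n=="wand": print("origin",(q.mean(0)+d/np.linalg.norm(d)*.0075).round(4))
for n,X,Y in [("g",148,297),("y",230,265),("b",311,234),("r",394,204)]: print(n,f(X,Y,4,415,215,.072).round(4))
# head top from depth
V=c["view"];pts=[]
for v in range(135,165):
  for u in range(375,408):
    p=px2w(c,u,v)
    if .21<p[2]<.23: pts.append(p)
p=np.array(pts);print("head",p.mean(0).round(4),(p.min(0)+p.max(0))/2,len(p))
print("to blue +60mm, tool units",togo([.4575,-.283,.10]))
```

```text
wand [0.4993 0.2096 0.066 ] yaw 16.8 len 0.101 0.029
origin [0.5065 0.2118 0.066 ]
rest [0.5273 0.2112 0.03  ] yaw 19.8 len 0.177 0.105
g [ 0.4216 -0.1797  0.072 ]
y [ 0.4397 -0.2312  0.072 ]
b [ 0.4573 -0.2824  0.072 ]
r [ 0.4743 -0.3352  0.072 ]
head [ 0.7388 -0.03    0.2175] [ 0.74032526 -0.03065602  0.21568216] 295
to blue +60mm, tool units [-17.51 -22.17   3.52]
```

```bash
python3 -m inch '-1 -.79 -1 0 0 0 0;-1 -.79 -1 0 0 0 0;-1 -.79 -1 0 0 0 0;-1 -.79 -1 0 0 0 0;-1 -.79 -1 0 0 0 0;-1 -.79 -1 0 0 0 0;-1 -.79 -1 0 0 0 0;-1 -.79 -1 0 0 0 0;-1 -.79 -1 0 0 0 0;-1 -.79 -1 0 0 0 0' 20
python3 -m inch '-1 -.79 -1 0 0 0 0;-1 -.79 -1 0 0 0 0;-1 -.79 -1 0 0 0 0;-1 -.79 -1 0 0 0 0;-1 -.79 -1 0 0 0 0;-1 -.79 -1 0 0 0 0;-1 -.79 -1 0 0 0 0;-1 -.79 -1 0 0 0 0;-1 -.79 -1 0 0 0 0;-1 -.79 -1 0 0 0 0'
python3 -m inch '-1 -.79 -1 0 0 0 0;-1 -.79 -1 0 0 0 0;-1 0 0 1 0 0 0;-1 0 0 1 0 0 0;-1 0 0 0 0 0 0'
python3 -c "
from h import *
print(togo([.4573,-.2824,.072]),ctrl.get_obs())"
```

```text
time_s: 1.35
ee_pos: [0.3066, 0.1561, 0.2054]
eef_rot: [-3.142, 0.0, 2.804]
force: [0.9, -0.5, -0.4]
grip_width: 0.0008
grip_force: 0.0
time_s: 2.6
ee_pos: [0.4308, -0.2055, 0.2052]
eef_rot: [3.141, -0.0, 2.804]
force: [0.3, 0.6, -0.6]
grip_width: 0.0004
grip_force: 0.0
time_s: 3.22
ee_pos: [0.4546, -0.276, 0.1436]
eef_rot: [3.14, -0.004, 2.804]
force: [-0.8, 0.1, 0.2]
grip_width: 0.0004
grip_force: 0.0
[-0.17 -0.17  2.39] {'time_s': 3.225, 'qpos': array([-6.14562476e-01,  3.21629935e-01,  1.64280084e+00,  3.22251873e-06,
        1.18144821e+00, -1.84747871e+00]), 'joint_vel': array([ 0.00137492, -0.04000201, -0.0535968 , -0.0001929 ,  0.03688984,
       -0.0002224 ]), 'tau': array([-1.77375223e-01, -4.98583317e+01, -3.10612929e+01, -3.34554096e-02,
       -6.26981054e-01, -5.54810285e-04]), 'ee_pos': array([ 0.45455577, -0.27599686,  0.14360563]), 'eef_rot': array([ 3.1404189 , -0.0041225 ,  2.80371376]), 'force': array([-0.82610963,  0.09456877,  0.24597683]), 'moment': array([ 0.00617822, -0.01029044,  0.03448809]), 'grip_force': 0.0, 'grip_width': 0.00035428493842058474}
```

```bash
python3 -m inch '-1 -.17 -.17 1 0 0 0;-1 0 0 .9 0 0 0;-1 0 0 .3 0 0 0;-1 0 0 0 0 0 0'
python3 -m inch '-1 0 0 .25 0 0 0;-1 0 0 0 0 0 0;-1 0 0 0 0 0 0'
python3 -c "
from h import *
c=camera('scene');cv2.imwrite('pics/blue.png',cv2.resize(c['img'][250:370,160:280],None,fx=4,fy=4,interpolation=2))"
```

```text
time_s: 3.72
ee_pos: [0.4589, -0.2832, 0.0803]
eef_rot: [-3.141, 0.0, 2.804]
force: [-0.3, 0.1, -0.3]
grip_width: 0.0005
grip_force: 0.0
time_s: 4.1
ee_pos: [0.4587, -0.2832, 0.0723]
eef_rot: [-3.141, 0.0, 2.804]
force: [-0.2, 0.7, 0.5]
grip_width: 0.0001
grip_force: 0.4
```

```bash
python3 -m inch '-1 0 0 .1 0 0 0;-1 0 0 .1 0 0 0;-1 0 0 0 0 0 0;-1 0 0 0 0 0 0'
```

```text
time_s: 4.65
ee_pos: [0.4588, -0.2832, 0.0662]
eef_rot: [-3.141, 0.001, 2.804]
force: [-1.5, 1.1, 6.3]
grip_width: 0.0005
grip_force: 3.3
```

```bash
python3 -m inch '-1 0 0 .04 0 0 0;-1 0 0 0 0 0 0;-1 0 0 0 0 0 0'
python3 -m inch '-1 0 0 -.7 0 0 0;-1 0 0 -.6 0 0 0;-1 0 0 0 0 0 0;-1 0 0 0 0 0 0'
python3 -c "
from h import *
print(togo([.4397,-.2312,.072]))"
```

```text
time_s: 5.03
ee_pos: [0.4589, -0.2833, 0.066]
eef_rot: [-3.141, 0.001, 2.804]
force: [-4.7, 3.5, 17.6]
grip_width: 0.0009
grip_force: 9.0
time_s: 5.52
ee_pos: [0.4583, -0.2829, 0.1028]
eef_rot: [3.141, -0.001, 2.804]
force: [0.8, 0.5, -0.3]
grip_width: 0.0007
grip_force: 0.0
[1.15 1.42 1.03]
```

Blue bottomed out at 17.6 N, so it was fully down. Next is yellow.

```bash
python3 -m inch '-1 .58 .71 0 0 0 0;-1 .57 .71 0 0 0 0;-1 0 0 .5 0 0 0;-1 0 0 .45 0 0 0;-1 0 0 0 0 0 0;-1 0 0 0 0 0 0'
python3 -m inch '-1 0 0 .13 0 0 0;-1 0 0 .13 0 0 0;-1 0 0 0 0 0 0;-1 0 0 0 0 0 0'
```

```text
time_s: 6.28
ee_pos: [0.4402, -0.2319, 0.0751]
eef_rot: [3.142, -0.0, 2.803]
force: [-0.3, 0.1, 0.2]
grip_width: 0.0005
grip_force: 0.0
time_s: 6.78
ee_pos: [0.4404, -0.2318, 0.0678]
eef_rot: [-3.141, 0.001, 2.804]
force: [1.6, -3.6, 3.5]
grip_width: 0.0003
grip_force: 1.9
```

```bash
python3 -m inch '-1 0 0 .07 0 0 0;-1 0 0 .03 0 0 0;-1 0 0 0 0 0 0;-1 0 0 0 0 0 0'
```

```text
time_s: 7.28
ee_pos: [0.4406, -0.2319, 0.0659]
eef_rot: [-3.141, 0.002, 2.804]
force: [-5.3, -0.2, 21.2]
grip_width: 0.0004
grip_force: 10.9
```

```bash
python3 -m inch '-1 0 0 -1 0 0 0;-1 0 0 -1 0 0 0;-1 0 0 -1 0 0 0;-1 0 0 -1 0 0 0;1 .2 1 0 0 0 0;1 .2 1 0 0 0 0;1 .2 1 0 0 0 0;1 .2 1 0 0 0 0;1 .2 1 0 0 0 0;1 .2 1 0 0 0 0'
python3 -m inch '1 .2 1 0 0 0 0;1 .2 1 0 0 0 0;1 .2 1 0 0 0 0;1 .2 1 0 0 0 0;1 .2 1 0 0 0 0;1 .2 1 0 0 0 0;1 .2 1 0 0 0 0;1 .2 1 0 0 0 0;1 0 0 0 0 0 -.9;1 0 0 0 0 0 -.9'
python3 -m inch '1 0 0 0 0 0 -.9;1 0 0 0 0 0 -.9;1 0 0 0 0 0 0;1 0 0 0 0 0 0'
python3 - <<'E'
from h import *
c=camera("wrist");cv2.imwrite("pics/wrist1.png",c["img"]);np.savez("wrist1.npz",**c)
print(ctrl.get_obs()["qpos"],togo([.5065,.2118,.1]))
E
```

```text
time_s: 8.52
ee_pos: [0.4654, -0.0484, 0.1839]
eef_rot: [3.142, -0.002, 2.804]
force: [0.3, -0.3, 0.6]
grip_width: 0.0574
grip_force: 0.0
time_s: 9.78
ee_pos: [0.4994, 0.1931, 0.1836]
eef_rot: [-3.141, -0.002, 3.124]
force: [0.6, 0.4, -0.3]
grip_width: 0.094
grip_force: 0.0
time_s: 10.28
ee_pos: [0.4999, 0.1927, 0.1841]
eef_rot: [3.141, -0.001, -2.854]
force: [-0.9, -0.9, 0.9]
grip_width: 0.094
grip_force: 0.0
[ 2.99413513e-01  2.86866813e-01  1.58849929e+00  1.19539456e-04
  1.26682160e+00 -1.55904260e+00] [-0.39  0.55  2.81]
```

View pics/wrist1.png

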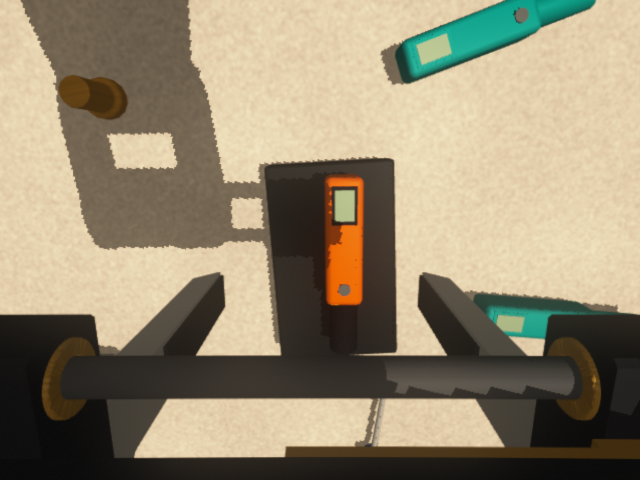

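The wrist view shows the orange wand's body top at about x 326–363, y 178–304, with the barrel pointing down the image. It is nearly aligned with the tool and between the fingers.

Run:
```python
from h import *
c=dict(np.load("wrist1.npz"))
w=np.array([px2w(c,u,v,.066) for u,v in [(328,304),(363,304),(363,178),(327,178)]])
d=w[:2].mean(0)-w[2:].mean(0);L=np.linalg.norm(d)
o=w.mean(0)+d/L*.0075
print(np.degrees(np.arctan2(d[1],d[0])),L,np.linalg.norm(w[0]-w[1]),"origin",o)
print("rest",[px2w(c,u,v,.03).round(4) for u,v in [(266,165),(393,159),(396,351)]])
print(togo([o[0],o[1],.038]), np.degrees(ctrl.get_obs()["eef_rot"]))
```

```text
17.52084130706917 0.10121332770547849 0.028397044709391955 origin [0.50742975 0.21471768 0.066     ]
rest [array([0.4624, 0.1337, 0.03  ]), array([0.4278, 0.2338, 0.03  ]), array([0.5937, 0.2936, 0.03  ])]
[-0.45  0.63  4.87] [ 1.79993867e+02 -3.41685583e-02 -1.63520358e+02]
```

```bash
python3 -m inch '1 -.45 .6 0 0 0 -.1;1 0 0 1 0 0 0;1 0 0 1 0 0 0;1 0 0 1 0 0 0;1 0 0 1 0 0 0;1 0 0 .5 0 0 0;1 0 0 .3 0 0 0;1 0 0 0 0 0 0;1 0 0 0 0 0 0'
python3 -m inch '0 0 0 0 0 0 0;-.5 0 0 0 0 0 0;-1 0 0 0 0 0 0;-1 0 0 0 0 0 0;-1 0 0 0 0 0 0' 25
```

```text
time_s: 11.45
ee_pos: [0.5083, 0.2139, 0.0413]
eef_rot: [3.142, 0.001, -2.834]
force: [0.3, 0.7, -0.0]
grip_width: 0.0938
grip_force: 0.0
time_s: 12.08
ee_pos: [0.5079, 0.2137, 0.0404]
eef_rot: [-3.142, -0.0, -2.834]
force: [-0.1, -0.5, -0.2]
grip_width: 0.0475
grip_force: 0.0
```

```bash
python3 -m inch '-1 0 0 0 0 0 0;-1 0 0 0 0 0 0;-1 0 0 0 0 0 0;-1 0 0 0 0 0 0' 25
python3 -c "
from h import *
o=ctrl.get_obs();print(o['ee_pos'],o['eef_rot'],o['grip_width'],o['grip_force'])"
```

```text
time_s: 12.58
ee_pos: [0.5079, 0.2138, 0.0404]
eef_rot: [3.142, -0.0, -2.834]
force: [-0.1, -0.4, -0.4]
grip_width: 0.0297
grip_force: 25.0
[0.50787987 0.21376547 0.04044821] [ 3.14158824e+00 -4.73013866e-06 -2.83363103e+00] 0.029720625379903762 24.981272220611572
```

```bash
python3 -m inch '-1 0 0 -.4 0 0 0;-1 0 0 -.8 0 0 0;-1 0 0 -.9 0 0 0;-1 0 0 -.9 0 0 0;-1 0 0 -.9 0 0 0;-1 0 0 -.82 0 0 0;-1 0 0 0 0 0 0;-1 0 0 0 0 0 0'
python3 -m inch '-1 .1 -.5 0 0 0 0;-1 .15 -1 0 0 0 0;-1 .15 -1 0 0 0 0;-1 .15 -1 0 0 0 0;-1 .15 -1 0 0 0 0;-1 .15 -1 0 0 0 0;-1 .15 -1 0 0 0 0;-1 .15 -1 0 0 0 0;-1 .15 -1 0 0 0 0;-1 .15 -1 0 0 0 0'
python3 -m inch '-1 .1 -.6 0 0 0 0;-1 0 0 0 0 0 0;-1 0 0 0 0 0 0;-1 0 0 0 0 0 0'
python3 - <<'E'
from h import *
print(togo([.558,-.0876,.1819]))
for n in("top","scene"):
    c=camera(n);np.savez(n+"2.npz",**c)
    if n=="top":a=c["img"][80:260,300:480]
    else:b=c["img"][230:380,250:400]
    
cv2.imwrite("pics/aim.png",np.hstack([cv2.resize(a,(400,400),interpolation=2),cv2.resize(b,(400,400),interpolation=2)]))
E
```

```text
time_s: 13.58
ee_pos: [0.5075, 0.2136, 0.1812]
eef_rot: [-3.142, -0.001, -2.834]
force: [-0.4, -0.3, -2.0]
grip_width: 0.0298
grip_force: 25.0
time_s: 14.82
ee_pos: [0.5523, -0.0729, 0.1812]
eef_rot: [3.141, -0.001, -2.834]
force: [0.3, -0.3, -2.2]
grip_width: 0.0297
grip_force: 25.0
time_s: 15.32
ee_pos: [0.5554, -0.0882, 0.1821]
eef_rot: [3.142, 0.0, -2.833]
force: [0.6, 0.2, -1.6]
grip_width: 0.03
grip_force: 25.0
[-0.09 -0.01  0.01]
```

View pics/aim.png

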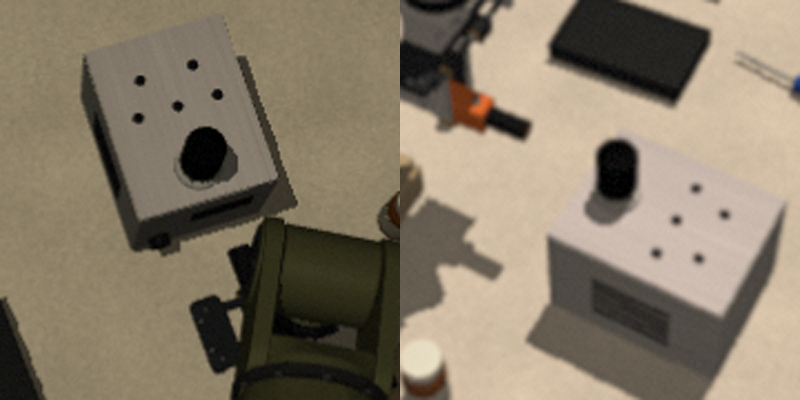

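The scene view shows the level wand with its barrel tip at scene px (298,279), facing the head whose middle is at (331,294). I'll check the line of sight numerically.

Run:
```python
from h import *
c=dict(np.load("scene2.npz"));t=dict(np.load("top2.npz"))
K=c["intrinsics"];V=c["view"]
def proj(c,p): 
    V=c["view"];return cv2.projectPoints(np.array([p],float),cv2.Rodrigues(V[:3,:3])[0],V[:3,3],c["intrinsics"],np.array([float(c["k1"]),0,0,0,0]))[0].ravel().round(1)
print("lens proj",proj(c,(.641,-.061,.1915)),"head mid",proj(c,(.739,-.03,.1915)),"head top",proj(c,(.739,-.03,.219)))
# head top disc: scene crop ellipse centre (617,150); top crop centre ~(207,147)
print(px2w(c,250+217*.375,230+150*.375,.219),px2w(t,300+207*.45,80+147*.45,.219))
print("tip depth",px2w(c,296,277),)
```

```text
lens proj [297.8 278.3] head mid [330.9 292.1] head top [331.  286.1]
[ 0.74014453 -0.02963892  0.219     ] [ 0.73847802 -0.03274897  0.219     ]
tip depth [ 0.63935898 -0.0657823   0.20019513]
```

```bash
python3 -m inch '-1 0 0 0 0 0 0;-1 0 0 0 0 0 0;-1 0 0 0 0 0 0;-1 0 0 0 0 0 0;-1 0 0 0 0 0 0;-1 0 0 0 0 0 0;-1 0 0 0 0 0 0;-1 0 0 0 0 0 0;-1 0 0 0 0 0 0;-1 0 0 0 0 0 0'
python3 -m inch '-1 0 0 0 0 0 0;-1 0 0 0 0 0 0;-1 0 0 0 0 0 0;-1 0 0 0 0 0 0;-1 0 0 0 0 0 0;-1 0 0 0 0 0 0;-1 0 0 0 0 0 0;-1 0 0 0 0 0 0;-1 0 0 0 0 0 0;-1 0 0 0 0 0 0'
python3 -c "
from h import *
print(togo([.514,.2125,.1819]))"
```

```text
time_s: 16.68
ee_pos: [0.5554, -0.0891, 0.182]
eef_rot: [3.142, -0.0, -2.834]
force: [-0.1, -0.1, -1.9]
grip_width: 0.0296
grip_force: 25.0
time_s: 17.92
ee_pos: [0.5554, -0.0891, 0.1821]
eef_rot: [3.142, 0.0, -2.834]
force: [0.6, 0.5, -2.2]
grip_width: 0.0298
grip_force: 25.0
[-1.73 10.    0.01]
```

```bash
python3 -m inch '-1 -.1 .5 0 0 0 0;-1 -.18 1 0 0 0 0;-1 -.18 1 0 0 0 0;-1 -.18 1 0 0 0 0;-1 -.18 1 0 0 0 0;-1 -.18 1 0 0 0 0;-1 -.18 1 0 0 0 0;-1 -.18 1 0 0 0 0;-1 -.18 1 0 0 0 0;-1 -.18 1 0 0 0 0'
python3 -m inch '-1 -.1 .5 0 0 0 0;-1 0 0 1 0 0 0;-1 0 0 1 0 0 0;-1 0 0 1 0 0 0;-1 0 0 .8 0 0 0;-1 0 0 .4 0 0 0;-1 0 0 .2 0 0 0;-1 0 0 0 0 0 0;-1 0 0 0 0 0 0;-1 0 0 0 0 0 0'
python3 -c "
from h import *
print(togo([.514,.2125,.0405]))"
```

```text
time_s: 19.18
ee_pos: [0.5175, 0.1999, 0.1821]
eef_rot: [3.141, 0.0, -2.833]
force: [0.3, 0.7, -1.5]
grip_width: 0.0298
grip_force: 25.0
time_s: 20.42
ee_pos: [0.5168, 0.2134, 0.0506]
eef_rot: [-3.142, 0.001, -2.834]
force: [-0.8, 0.7, -1.0]
grip_width: 0.0298
grip_force: 25.0
[ 0.1  -0.    0.34]
```

```bash
python3 -m inch '-1 0 0 .15 0 0 0;-1 0 0 .1 0 0 0;-1 0 0 .06 0 0 0;-1 0 0 0 0 0 0;-1 0 0 0 0 0 0;-1 0 0 0 0 0 0'
```

```text
time_s: 21.18
ee_pos: [0.5165, 0.2133, 0.0408]
eef_rot: [-3.142, 0.0, -2.834]
force: [-0.2, -0.3, -1.1]
grip_width: 0.0299
grip_force: 25.0
```

```bash
python3 -m inch '-1 0 0 .02 0 0 0;-1 0 0 0 0 0 0;-1 0 0 0 0 0 0'
python3 -m inch '-.2 0 0 0 0 0 0;0 0 0 0 0 0 0;1 0 0 0 0 0 0;1 0 0 0 0 0 0;1 0 0 0 0 0 0;1 0 0 0 0 0 0;1 0 0 0 0 0 0'
```

```text
time_s: 21.55
ee_pos: [0.5166, 0.2134, 0.0404]
eef_rot: [-3.142, 0.0, -2.834]
force: [-2.5, -0.6, 5.7]
grip_width: 0.0297
grip_force: 25.0
time_s: 22.42
ee_pos: [0.5165, 0.2133, 0.0402]
eef_rot: [-3.142, 0.0, -2.834]
force: [0.0, -0.2, -0.6]
grip_width: 0.0925
grip_force: 0.0
```

```bash
python3 -m inch '1 0 0 -.5 0 0 0;1 0 0 -1 0 0 0;1 0 0 -1 0 0 0;1 0 0 -1 0 0 0;1 0 0 -1 0 0 0;1 0 0 -.5 0 0 0;1 0 0 0 0 0 0;1 0 0 0 0 0 0'
python3 - <<'E'
from h import *
c=camera("wrist");np.savez("wrist3.npz",**c);cv2.imwrite("pics/wrist3.png",c["img"])
print(togo([.4216,-.1797,.17]))
E
```

```text
time_s: 23.42
ee_pos: [0.5161, 0.2132, 0.189]
eef_rot: [-3.142, -0.002, -2.834]
force: [0.2, 0.0, -0.1]
grip_width: 0.0938
grip_force: 0.0
[  6.97 -11.53   0.65]
```

View pics/wrist3.png

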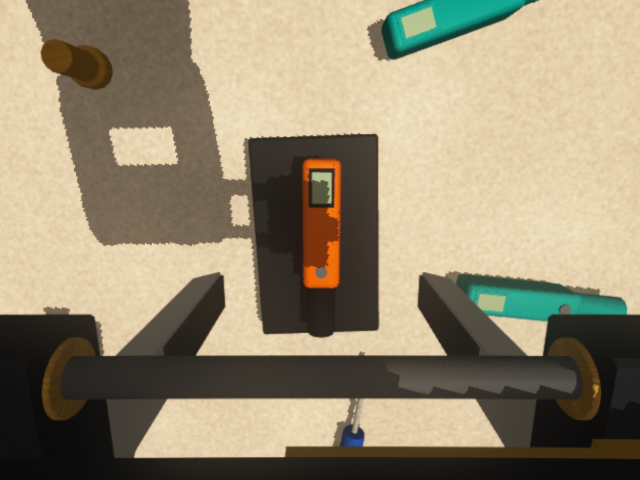

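The wand lies upright and released near the centre of the rest block (body x 303–341, y 160–288). Now the green key.

```bash
python3 -m inch '-1 .58 -.96 0 0 0 0;-1 .58 -.96 0 0 0 0;-1 .58 -.96 0 0 0 0;-1 .58 -.96 0 0 0 0;-1 .58 -.96 0 0 0 0;-1 .58 -.96 0 0 0 0;-1 .58 -.96 0 0 0 0;-1 .58 -.96 0 0 0 0;-1 .58 -.96 0 0 0 0;-1 .58 -.96 0 0 0 0'
python3 -m inch '-1 .58 -.96 0 0 0 0;-1 .58 -.96 0 0 0 0;-1 0 0 1 0 0 0;-1 0 0 1 0 0 0;-1 0 0 .8 0 0 0;-1 0 0 0 0 0 0;-1 0 0 0 0 0 0'
python3 -c "
from h import *
print(togo([.4216,-.1797,.072]))"
```

```text
time_s: 24.72
ee_pos: [0.4373, -0.1148, 0.1894]
eef_rot: [3.141, -0.001, -2.834]
force: [0.9, 0.4, 0.1]
grip_width: 0.0006
grip_force: 0.0
time_s: 25.6
ee_pos: [0.4225, -0.1794, 0.1068]
eef_rot: [-3.141, 0.0, -2.834]
force: [0.7, -0.0, 0.4]
grip_width: 0.0005
grip_force: 0.0
[0.03 0.   1.16]
```

```bash
python3 -m inch '-1 0 0 .6 0 0 0;-1 0 0 .4 0 0 0;-1 0 0 .15 0 0 0;-1 0 0 .1 0 0 0;-1 0 0 .07 0 0 0;-1 0 0 0 0 0 0;-1 0 0 0 0 0 0'
```

```text
time_s: 26.48
ee_pos: [0.4224, -0.1793, 0.0668]
eef_rot: [-3.141, 0.0, -2.834]
force: [-3.0, 0.5, 4.8]
grip_width: 0.0007
grip_force: 2.2
```

```bash
python3 -m inch '-1 0 0 .06 0 0 0;-1 0 0 0 0 0 0;-1 0 0 0 0 0 0;-1 0 0 0 0 0 0'
python3 -m inch '-1 0 0 -.5 0 0 0;-1 0 0 -1 0 0 0;-1 0 0 -1 0 0 0;-1 0 0 -1 0 0 0;-1 0 0 0 0 0 0;-1 0 0 0 0 0 0;-1 0 0 0 0 0 0;-1 0 0 0 0 0 0'
```

```text
time_s: 26.98
ee_pos: [0.4225, -0.1794, 0.0659]
eef_rot: [-3.141, 0.001, -2.834]
force: [-7.8, 4.3, 22.4]
grip_width: 0.0001
grip_force: 10.7
time_s: 27.98
ee_pos: [0.4221, -0.1792, 0.1691]
eef_rot: [3.141, -0.001, -2.834]
force: [0.2, -1.2, 0.1]
grip_width: 0.0007
grip_force: 0.0
```

Green bottomed out at 22 N and the arm is clear, so I'm handing in.

```bash
python3 -c "
from station import ticket
print(ticket.hand_in())"
```

```text
the job is handed in; nothing more can be done
None
```

The job is handed in at about 28 s, with all steps done in order as far as forces and pictures show: blue and yellow pressed, reading held over 2 s at about 10 cm, thermometer set upright on the rest block, green pressed last; the hand-in returned no verdict.

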